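Feed a slide tray into the dark chamber past its sprung shutter

TASK

Put the tray of stained slides away in the dark chamber: with one fingertip press the long paddle beside the chute down and keep it down so that the sprung shutter stays open, while the other fingertip pushes the tray by its upright tab along the chute until it is fully home against the back stop. Then let the paddle up so that the shutter closes behind the tray. Do not lift the tray, do not let the shutter come down on it or the tray bump into the shutter, and leave the other things on the bench where they are.

Things in the scene. Friction and masses are not known exactly. Their poses are not given: they have to be found in the camera images.
- chamber: Dark chamber for slides with its feed chute, one unit fixed to the worktop. Origin on the worktop in the middle of the chute, under the front of the white housing; x runs along the chute into the chamber, y across it to the paddle's side, z up. Housing x 0 to 130 mm, 110 wide, 78 tall. Open aluminium chute x -290 to 0, floor 3 mm above the worktop, 66 mm wide inside, walls 18 mm tall.
- mouth (a point): Middle of the chamber mouth on the chute floor, 3 mm above the worktop; axes as the chamber's. The mouth is 66 mm wide, 27 mm high. The shutter leaf hangs across the chute 4 to 7 mm in front of it (x -7 to -4 mm). The back stop inside lies at x = +114 mm.
- shaft (a point): Point on the shutter's shaft beside the mouth: the shaft runs along the chute at chamber y = +52 mm, 28 mm above the worktop, in two bearing blocks 34 mm tall, 12 mm wide, at chamber x = -284 and -34 mm.
- shutter (a joint): Sprung shutter, one rigid piece: dark steel leaf across the mouth and, beyond the shaft, the long paddle. 0 = closed, 1.2 rad = stop. Paddle down swings the leaf up; let go, its spring (2 to 6 N at the fingertip) shuts it at once. The leaf clears the tray from 0.55 rad; hold 0.65 to 0.9. Pushing the tray against the leaf does not open it. At 0.9 the leaf's far end stands 105 mm above the worktop.
- paddle (a point): Point on the paddle's top face, half-way along, 25 mm out from the shaft. Aluminium plate 46 mm wide, 3 thick, along the chute from chamber x -272 to -60 mm; a fingertip can slide along it while pressing. Closed it slopes up and outward at 0.70 rad (outer edge 58 mm up). At shutter 0.70 it is level, top 29.5 mm up: a fingertip 26 to 29 mm up, 20 to 32 mm out from the shaft, holds the shutter open enough.
- tray_front (a point): Middle of the tray's front edge, 6 mm above its underside; x points into the chamber, y to the paddle's side. Loose steel tray (0.2 to 0.4 kg) sliding on the chute floor: flat body 90 mm long, 62 wide, 14 tall with two glass slides, behind it a flat tail 30 mm wide, 2 thick, ending in the upright tab. Fully home, this point is at the back stop, 114 mm past the mouth.
- tray_rear (a point): Middle of the rear edge of the tray's body, 90 mm behind tray_front, where the tail begins. Fully home it lies 24 mm inside the mouth; the tail passes under the closed shutter and the tab stays outside.
- tab (a point): Centre of the rear face of the tray's upright tab, the face to push: 46 mm wide, from 3 to 52 mm above the worktop, 192 mm behind tray_front. A fingertip may push anywhere on its width. Fully home it lies 78 mm in front of the mouth.
- stain_big: Bystander, to be left alone: dropper bottle of stain, 34 mm across, 85 mm tall. Origin at the centre of its underside.
- stain_two: Bystander, to be left alone: second dropper bottle of stain, 34 mm across, 85 mm tall. Origin at the centre of its underside.
- bench_timer: Bystander, to be left alone: flat bench timer, 62 x 66 x 18 mm. Origin at the centre of its underside.
- slides_box: Bystander, to be left alone: closed dark green slide box, 72 x 98 x 37 mm. Origin at the centre of its underside.
- tweezers: Bystander, to be left alone: steel forceps lying flat, 130 mm long. Origin at the centre of its underside.
- dish: Bystander, to be left alone: clear petri dish, 91 mm across, 16 mm tall. Origin at the centre of its underside.
- blood_tube: Bystander, to be left alone: capped blood tube lying flat, 17 x 85 mm. Origin at the centre of its underside.
Not all that is in view belongs to the job. Leave any red or turquoise look-alike of the part that bears tray_front alone.

How it is judged:
On the way, in this order (a step that is already met when the one before it is completed fails the run):
1. the paddle is pressed and the shutter stands open while the tray is still in front of it (value of joint shutter above 0.5 rad and contact force between the fingers and shutter above 0.3 N and x of tray_front in the frame of mouth below -0.007 m), for 0.1 s.
2. a finger pushes the tray and its front has passed under the open shutter (value of joint shutter above 0.45 rad and contact force between the fingers and shutter above 0.3 N and contact force between the fingers and tray above 0.1 N and x of tray_front in the frame of mouth above 0 m).
3. the whole body of the tray has passed the shutter while a finger still holds the paddle down (value of joint shutter above 0.45 rad and contact force between the fingers and shutter above 0.3 N and x of tray_rear in the frame of mouth above 0 m), for 0.1 s.
At the end, for the whole second after the job is handed in: The tray lies flat in the chamber with its front within 6 mm of the back stop, the shutter is closed behind it (under 0.04 rad), both at rest (x of tray_front in the frame of mouth above 0.108 m and z of tray_rear in the frame of mouth below 0.011 m and value of joint shutter below 0.04 rad and linear speed of tray below 0.01 m/s and velocity of joint shutter below 0.05 rad/s); the robot touches nothing.
It fails at once if the shutter and the tray press on each other (more than 1 N) (contact force between shutter and tray above 1 N).
It fails at once if the tray is lifted off the chute floor (its front or rear more than 9 mm up) or tilted by more than 0.15 rad (z of any of tray_rear, tray_front in the frame of mouth above 0.015 m or angle between tray_front's own z axis and vertical above 0.15 rad).
It fails at once if another thing on the bench is moved by more than 20 mm (distance of any of stain_big, stain_two, bench_timer, slides_box, tweezers, dish, blood_tube from where it was at the start of the episode above 0.02 m).
It also fails if it takes over 40 s, if anything falls off the work surface, if the arm or the gripper's body presses on something with over 40 N, if the wrist force passes 120 N, or if a joint passes its speed limit or range.

ROBOT

A 6-joint arm with a two-finger parallel gripper is mounted at the origin on a cart in front of the work surface, level with it; the furniture and walls round the work are solid. World frame = base frame: x ahead of the robot, y to its left, z up, the work surface at z = 0. Lengths are in m, angles in rad, forces in N, time in s.
With the tool pointing down it reaches from about 0.35 to 0.8 m from the base axis. Payload 7.3 kg.
Tool frame: the origin (TCP) lies on the centre line of the jaws, within the pads' length; the fingertips stand 25 mm ahead of it and the grasp point (between the pads) lies 6 mm ahead of it (tip_extent is the x of the fingertips in the tool frame, in m); x points along the fingers, y is the direction in which the jaws open and shut, and the axes are right-handed (so a half turn about x gives the same grasp; the last joint's range is limited). The gripper opens to 85 mm and grips with 20 to 120 N. Pads are 22 mm wide; open, the fingers measure 114 mm over their backs; the gripper's body (76 mm by 85 mm) begins 54 mm behind the grasp point. The pads swing forward as they close: fully open they stand 13 mm farther back than shut.
Start: joints at [-1.468, 0.342, 1.524, -0, 1.275, -0.146], TCP at [0.129, -0.509, 0.234] pointing down, gripper open.
Joint ranges: [-2.53, 2.53], [-0.77, 2.02], [0.04, 2.7], [-1, 4.14], [0.28, 2.66], [-3.11, 3.11]. Speed limits (rad/s): [2.57, 2.57, 3.14, 3.14, 3.14, 3.14].

INTERFACE

Orientations are given as [roll, pitch, yaw] about the fixed x, y, z axes, in that order (R = Rz(yaw) Ry(pitch) Rx(roll)).
In Python, from cell import * gives the robot as it stands. The module is installed in compiled form; this text tells all that it offers.
- The arm moves only by the shell command python3 -m crank 'ROWS' [FORCE]. ROWS is JSON, a list that holds one entry, the list of rows, each a list of 7 numbers: the shift along the world's x, y, z in m, then the turn, a rotation vector about the world's x, y, z in degrees, then the gripper's target within -1 to 1 (fully open at 1, half-way at 0, shut at -1). In form: [[[tx, ty, tz, rx, ry, rz, gripper], ...]]. A call has 1 to 8 rows; each row shifts and turns the pose as measured when the row begins; what a row does not reach is not made up. A row lasts 1/12 s, in which the tool goes at most 41.7 mm and 7.16 degrees, less where a joint would pass 70% of its speed; a pose out of reach is approached as far as the arm can. A call is refused whole if a number of a shift passes 0.0417 or a number of a turn 7.16, either way. A call with a gripper value outside its range is refused whole. The fingers move at their own pace and stop on an object; FORCE is the grip in N (left out, the last holds). Time passes only in rows, so rows that do not move let the fingers close. It gives the time, the measured TCP pose, the force and the opening at its end, in the units of the state.
- read_state(): the state, without advancing time (a new reading comes with each control period).
- grab_frame(name): name is "scene" or "top" or "wrist"; returns the picture (420x560x3 uint8, red, green, blue); there is no depth.
- camera_params(name): a dict with "K" (3x3 intrinsics, pixels), "rvec" (rotation vector, rad) and "tvec" (3), from world to camera coordinates, as OpenCV has them. Camera axes: x right, y down, z forward; pixel columns grow to the right and rows downward; lengths in m; the calibration is good to about 2 mm. A picture is of the moment at which its call begins: read the wrist's pose just before it. camera_params takes no time and is no camera call; for the wrist camera it gives the pose at the moment of the call.
- job_done(): hands the job in, once; it reports no verdict.
The state is a dict: "clock": time; "q": joint angles; "joint_velocities": joint speeds; "joint_efforts": joint torques, N m; "tcp_pos": TCP position; "orientation": TCP orientation; "contact_force": force on the tool from outside, world axes, zero at the start; "torque": the same for the moment, N m; "opening": finger opening in m.
Only numpy, scipy, OpenCV 4.12 (cv2) and the standard library are available. Lean on these libraries where they do the work, as an engineer would, in place of code of your own. Each camera call takes 0.05 s, during which the arm holds its last target. There are 200 camera calls.

## Working session

There is one attempt and no reset: what is moved stays moved. The work goes in short steps, Python scripts to look and compute and a shell command to move; the robot and the scene stay as the last step left them, time stands still between calls to the robot, and variables do not carry over. Pictures are saved under pics/ and viewed, about 8 in all and at most 12, crops included, and the job is handed in when it is done.

```bash
mkdir -p pics; ls; python3 - <<'E'
from cell import *
import cv2,numpy as np
s=read_state();print(s)
for n in("scene","top"):
    cv2.imwrite(f"pics/{n}0.png",grab_frame(n)[:,:,::-1])
    c=camera_params(n);print(n,c)
E
```

```text
pics
{'clock': 0.0, 'q': array([-1.46798031e+00,  3.42728558e-01,  1.52498411e+00, -2.80349760e-07,
        1.27538012e+00, -1.46018916e-01]), 'joint_velocities': array([-1.29211951e-03, -1.30929657e-04, -1.06927957e-05,  2.07714256e-04,
       -4.07135099e-04, -5.15045137e-04]), 'joint_efforts': array([ 2.62145462e-03, -4.33675146e+01, -2.46005934e+01, -1.72543758e-05,
        8.01487797e-03, -5.34741957e-06]), 'tcp_pos': array([ 0.12926723, -0.50844915,  0.2331344 ]), 'orientation': array([-1.71663654,  1.56929619,  1.67379113]), 'contact_force': array([ 0.30105038, -0.01300036, -0.0076897 ]), 'torque': array([0.01250165, 0.04041026, 0.0012215 ]), 'opening': 0.08566456369044548}
scene {'K': array([[502.56749328,   0.        , 285.6254009 ],
       [  0.        , 502.56749328, 218.45246148],
       [  0.        ,   0.        ,   1.        ]]), 'rvec': array([ 1.09328428, -2.43159632,  0.95437196]), 'tvec': array([0.28618567, 0.35004944, 1.12320966])}
top {'K': array([[494.23972301,   0.        , 277.57176282],
       [  0.        , 494.23972301, 198.46499042],
       [  0.        ,   0.        ,   1.        ]]), 'rvec': array([ 2.17230216, -2.21063563,  0.09900938]), 'tvec': array([-0.05285652,  0.52290388,  1.38097773])}
```

View pics/scene0.png

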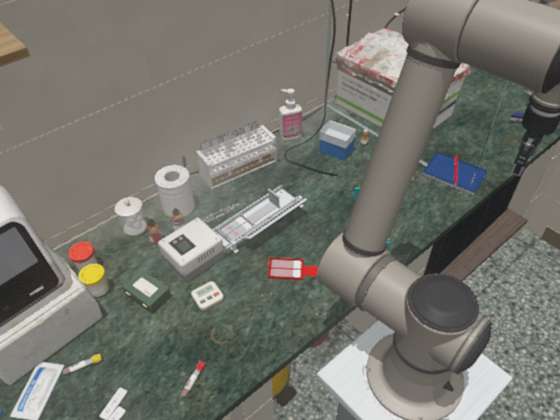

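View pics/top0.png

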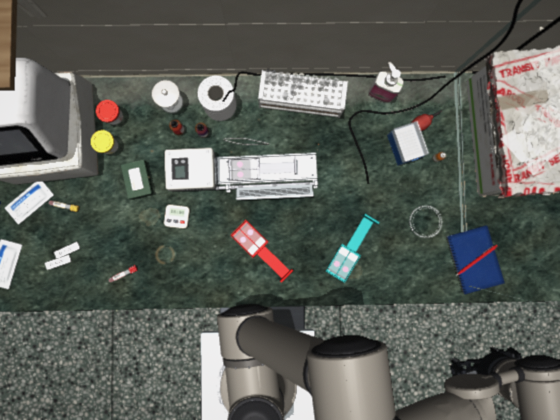

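The top view shows the housing at about (190,168), the chute running right to about (317,165), and the paddle on the robot's side. I'll enlarge it and draw an undistorted grid.

```bash
cat > h.py <<'E'
import cv2,numpy as np
from cell import *
def cast(n,uv,z):
    c=camera_params(n);R=cv2.Rodrigues(c["rvec"])[0];C=-R.T@c["tvec"]
    d=R.T@np.linalg.inv(c["K"])@np.array([uv[0],uv[1],1.]);return C+d*(z-C[2])/d[2]
def proj(n,P):
    c=camera_params(n);return cv2.projectPoints(np.array(P,float).reshape(-1,1,3),c["rvec"],c["tvec"],c["K"],None)[0][:,0]
E
python3 - <<'E'
from h import *
im=cv2.imread("pics/top0.png")[140:205,155:325]
cv2.imwrite("pics/topc.png",cv2.resize(im,None,fx=4.7,fy=4.7,interpolation=cv2.INTER_CUBIC))
im=cv2.imread("pics/scene0.png")[175:280,150:315]
cv2.imwrite("pics/scenec.png",cv2.resize(im,None,fx=4.8,fy=4.8,interpolation=cv2.INTER_CUBIC))
E
```

```text
(no output)
```

View pics/topc.png

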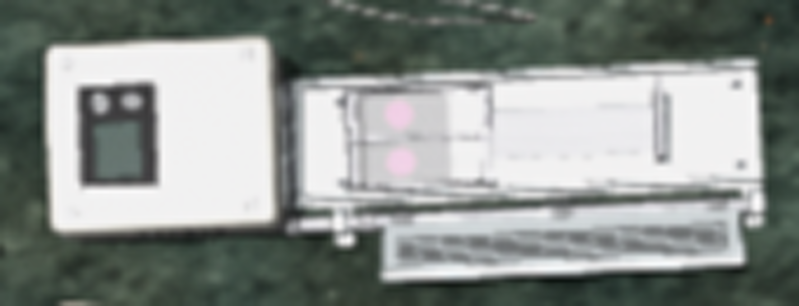

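View pics/scenec.png

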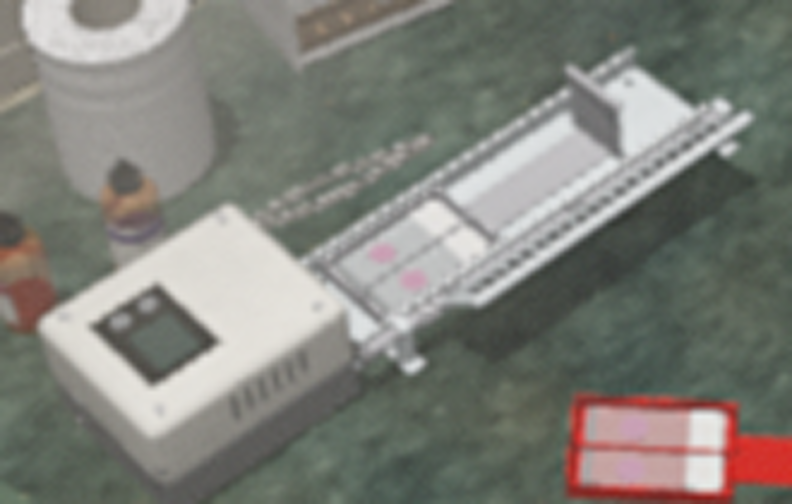

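```bash
cat >> h.py <<'E'
def W(p,cx,cy,yaw):
    p=np.atleast_2d(np.array(p,float));c,s=np.cos(yaw),np.sin(yaw)
    return np.c_[cx+c*p[:,0]-s*p[:,1],cy+s*p[:,0]+c*p[:,1],p[:,2]]
E
python3 - <<'E'
from h import *
from scipy.optimize import least_squares
f=lambda L,s,o:np.array(L)/s+np.array(o)
T=f([(45,42),(272,38),(280,230),(52,232),(755,62),(385,278),(745,264)],4.7,(155,140))
oy=.052+.046*np.cos(.7)
M=[(.13,-.055,.078),(0,-.055,.078),(0,.055,.078),(.13,.055,.078),(-.29,-.033,.018),(-.06,oy,.058),(-.272,oy,.058)]
S=f([(42,325),(228,206),(350,318),(150,438)],4.8,(150,175))
MS=[M[0],M[1],M[2],M[3]]
for use in (1,2,3):
    def r(v):
        a=(proj("top",W(M,*v))-T).ravel();b=(proj("scene",W(MS,*v))-S).ravel()
        return np.r_[a if use&1 else [],b if use&2 else []]
    s=least_squares(r,[.55,0.1,1.57]);print(use,s.x,np.round(s.fun,1))
v=s.x
t=f([(658,92),(662,160),(352,90),(352,185),(489,85),(489,185)],4.7,(155,140))
for p,z in zip(t,[.052,.052,.017,.017,.017,.017]):
    w=cast("top",p,z);c,sn=np.cos(v[2]),np.sin(v[2]);d=w[:2]-v[:2];print(w,"ch",c*d[0]+sn*d[1],-sn*d[0]+c*d[1])
t=f([(568,68),(615,155)],4.8,(150,175))
for p,z in zip(t,[.052,.006]):
    w=cast("scene",p,z);d=w[:2]-v[:2];print("s",w,"ch",c*d[0]+sn*d[1],-sn*d[0]+c*d[1])
E
```

```text
1 [0.60482569 0.11292777 1.60037536] [ 0.1  0.8 -0.5 -0.5 -0.7 -1.2 -0.2  0.5  1.   1.3  0.1 -0.1  0.3 -0.7]
2 [0.59901622 0.11552739 1.58477548] [-1.6 -0.3  1.  -0.5  0.5 -0.9  0.1  1.3]
3 [0.60352466 0.11373143 1.60318973] [-0.3  1.4 -0.8  0.  -0.9 -0.8 -0.4  1.1  0.7  1.4 -0.1  0.3  0.1 -0.5
 -1.8 -0.9  0.3 -1.5  0.4 -2.4  0.6  0.2]
[ 0.62735196 -0.11197467  0.052     ] ch -0.22635940157383527 -0.0165046861989709
[ 0.58674483 -0.11350318  0.052     ] ch -0.22657193174544402 0.02413064228493572
[0.63683873 0.0719181  0.017     ] ch -0.04287036187265088 -0.03194235068142811
[0.57886258 0.07255265 0.017     ] ch -0.04035842937856637 0.025982826594233933
[ 0.63860261 -0.01122289  0.017     ] ch -0.1260248552840224 -0.031012555667634355
[ 0.57751257 -0.01028809  0.017     ] ch -0.12311197893586444 0.030015153548682887
s [ 0.63451448 -0.11138811  0.052     ] ch -0.2260051252196369 -0.023682449514001964
s [ 0.59429997 -0.1131661   0.006     ] ch -0.22647972636947045 0.016568546621130862
```

```bash
python3 - <<'E'
from h import *
import cell
from scipy.spatial.transform import Rotation as Ro
print([k for k in dir(cell) if k[0]!='_'], getattr(cell,'tip_extent',None))
s=read_state();R=Ro.from_euler('xyz',s['orientation']).as_matrix();print(R.round(3))
v=(.6035,.1135,1.601)
y=W([(0,1,0)],0,0,v[2])[0];print("chamber y",y)
for sg in(1,-1):
    Rt=np.c_[[0,0,-1],sg*y,np.cross([0,0,-1],sg*y)]
    print(sg,np.degrees(Ro.from_matrix(Rt@R.T).as_rotvec()))
for p in [(-.249,.0335,0),(-.089,.0335,0)]:print(W(p,*v))
E
```

```text
['IKError', 'camera_params', 'grab_frame', 'job_done', 'read_state', 'tip_extent'] 0.025
[[-0.     0.246 -0.969]
 [ 0.001 -0.969 -0.246]
 [-1.    -0.001 -0.   ]]
chamber y [-0.9995439  -0.03019908  0.        ]
1 [-6.32002050e-02  6.42897066e-02 -1.02522692e+02]
-1 [-6.05593435e-02 -5.95330595e-02  7.74772767e+01]
[[ 0.57753485 -0.1363981   0.        ]]
[[0.572703   0.02352892 0.        ]]
```

```bash
R='x'; python3 -m crank '[[[0.032,0.0266,0,0,0,5.5,0.75],[0.032,0.0266,0,0,0,5.5,0.75],[0.032,0.0266,0,0,0,5.5,0.75],[0.032,0.0266,0,0,0,5.5,0.75],[0.032,0.0266,0,0,0,5.5,0.75],[0.032,0.0266,0,0,0,5.5,0.75],[0.032,0.0266,0,0,0,5.5,0.75]]]'
python3 -m crank '[[[0.032,0.0266,0,0,0,5.5,0.75],[0.032,0.0266,0,0,0,5.5,0.75],[0.032,0.0266,0,0,0,5.5,0.75],[0.032,0.0266,0,0,0,5.5,0.75],[0.032,0.0266,0,0,0,5.5,0.75],[0.032,0.0266,0,0,0,5.5,0.75],[0.032,0.0266,0,0,0,5.5,0.75]]]'
cat > err.py <<'E'
from h import *
from scipy.spatial.transform import Rotation as Ro
s=read_state();R=Ro.from_euler('xyz',s['orientation']).as_matrix()
v=(.6035,.1135,1.601);y=W([(0,1,0)],0,0,v[2])[0]
Rt=np.c_[[0,0,-1],-y,np.cross([0,0,-1],-y)]
d=s['tcp_pos'][:2]-np.array(v[:2]);c,sn=np.cos(v[2]),np.sin(v[2])
print("t",round(s['clock'],2),"ch",(c*d[0]+sn*d[1]).round(4),(-sn*d[0]+c*d[1]).round(4),"pos",s['tcp_pos'].round(4),"turn",np.degrees(Ro.from_matrix(Rt@R.T).as_rotvec()).round(2),"F",s['contact_force'].round(2),"T",s['torque'].round(2),"open",round(s['opening'],4),"q",s['q'].round(2))
E
python3 err.py
```

```text
clock: 0.68
tcp_pos: [0.3492, -0.3216, 0.23]
orientation: [-1.399, 1.566, 2.677]
contact_force: [0.6, -0.9, 0.2]
opening: 0.0746
clock: 1.27
tcp_pos: [0.5706, -0.1316, 0.2283]
orientation: [-1.568, 1.562, -3.068]
contact_force: [1.5, -2.0, -0.5]
opening: 0.0749
t 1.27 ch -0.244 0.0403 pos [ 0.5706 -0.1316  0.2283] turn [ 0.03 -0.5  -2.31] F [ 1.52 -2.   -0.52] T [-0.01 -0.01 -0.  ] open 0.0749 q [-0.36  0.46  1.35 -0.    1.34 -0.43]
```

```bash
python3 -m crank '[[[0.007,-0.005,-0.035,0,-0.5,-2.3,0.75],[0,0,-0.036,0,0,0,0.75],[0,0,-0.036,0,0,0,0.75],[0,0,0,0,0,0,0.75]]]'; python3 err.py
python3 - <<'E'
from h import *
w=grab_frame("wrist");s=grab_frame("scene")
cv2.imwrite("pics/s1.png",s[:,:,::-1])
s=cv2.resize(s[140:300,180:380],(560,448),interpolation=cv2.INTER_CUBIC)
w=cv2.resize(w,(240,180))
out=np.zeros((448,800,3),np.uint8);out[:,:560]=s;out[:180,560:]=w
cv2.imwrite("pics/c1.png",out[:,:,::-1])
E
```

```text
clock: 1.6
tcp_pos: [0.5849, -0.1277, 0.1181]
orientation: [1.481, 1.563, -0.043]
contact_force: [-1.5, 1.0, -0.2]
opening: 0.0749
t 1.6 ch -0.2405 0.0258 pos [ 0.5849 -0.1277  0.1181] turn [ 0.02  0.43 -0.96] F [-1.49  0.99 -0.25] T [-0.03  0.    0.01] open 0.0749 q [-0.34  0.58  1.48  0.    1.08 -0.39]
```

View pics/c1.png

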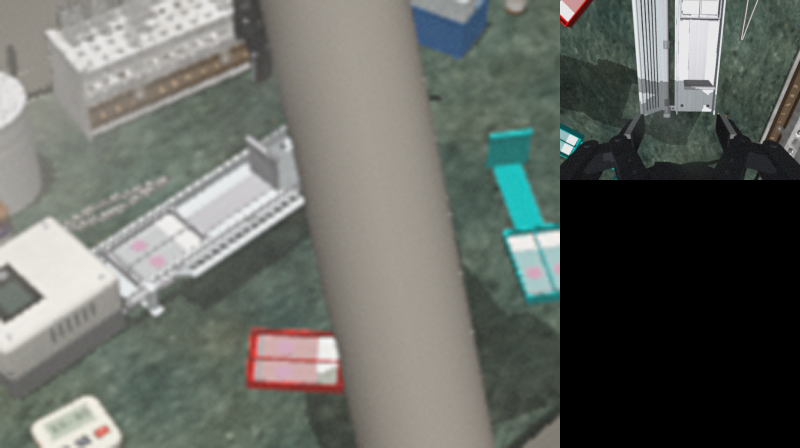

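```bash
python3 -m crank '[[[-0.0037,-0.0044,-0.01,0,0.4,-0.9,0.75],[0,0,0,0,0,0,0.75],[-0.0037,-0.0043,-0.01,0,0,0,0.75],[0,0,0,0,0,0,0.75],[0,0,0,0,0,0,0.75]]]'; python3 err.py
python3 - <<'E'
from h import *
cv2.imwrite("pics/w2.png",grab_frame("wrist")[:,:,::-1])
v=(.6035,.1135,1.601)
oy=.052+.046*np.cos(.7)
for nm,p in dict(tabL=(-.229,.023,.052),tabR=(-.229,-.023,.052),outF=(-.06,oy,.058),outB=(-.272,oy,.058),chend=(-.29,-.033,.018),mouthL=(0,.033,.003),mouthR=(0,-.033,.003),front=(-.037,0,.012),rear=(-.127,0,.012)).items():print(nm,proj("wrist",W(p,*v))[0].round(0))
E
```

```text
clock: 2.12
tcp_pos: [0.5839, -0.1422, 0.1123]
orientation: [1.152, 1.546, -0.392]
contact_force: [0.2, -1.3, 0.5]
opening: 0.0748
t 2.12 ch -0.255 0.0273 pos [ 0.5839 -0.1422  0.1123] turn [0.54 1.32 0.21] F [ 0.15 -1.35  0.5 ] T [ 0.03 -0.06  0.05] open 0.0748 q [-0.37  0.58  1.49 -0.    1.05 -0.39]
tabL [286. 189.]
tabR [361. 188.]
outF [ 139. -185.]
outB [185. 258.]
chend [357. 253.]
mouthL [ 265. -251.]
mouthR [ 388. -249.]
front [ 326. -172.]
rear [321.  15.]
```

View pics/w2.png

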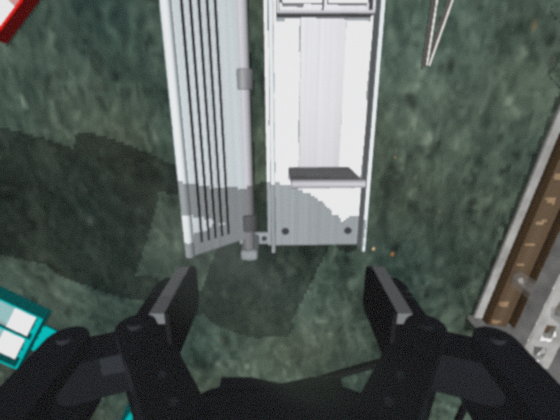

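```bash
python3 -m crank '[[[-0.0064,0.0058,-0.005,0.5,1.3,0.2,0.75]]]'; python3 err.py;python3 -m crank '[[[0,0,0,0,0,0,0.75]]]'; python3 err.py;python3 -m crank '[[[0,0,0,0,0,0,0.75]]]'; python3 err.py
```

```text
clock: 2.25
tcp_pos: [0.5779, -0.1372, 0.1084]
orientation: [0.863, 1.568, -0.679]
contact_force: [0.2, 0.5, -0.4]
opening: 0.0745
t 2.25 ch -0.2498 0.0331 pos [ 0.5779 -0.1372  0.1084] turn [0.1  0.12 0.05] F [ 0.15  0.5  -0.39] T [-0.   -0.01  0.02] open 0.0745 q [-0.36  0.58  1.49 -0.    1.06 -0.39]
clock: 2.33
tcp_pos: [0.5768, -0.1363, 0.1078]
orientation: [-1.419, 1.57, -2.961]
contact_force: [0.2, -0.7, -0.7]
opening: 0.0745
t 2.33 ch -0.2489 0.0342 pos [ 0.5768 -0.1363  0.1078] turn [ 0.01 -0.06  0.04] F [ 0.23 -0.7  -0.71] T [-0.01 -0.02 -0.02] open 0.0745 q [-0.36  0.59  1.5  -0.    1.06 -0.39]
clock: 2.42
tcp_pos: [0.5769, -0.1362, 0.1079]
orientation: [-1.369, 1.57, -2.91]
contact_force: [-0.4, -0.1, 0.3]
opening: 0.0748
t 2.42 ch -0.2488 0.0342 pos [ 0.5769 -0.1362  0.1079] turn [ 0.01 -0.06  0.02] F [-0.41 -0.12  0.3 ] T [-0.04 -0.04  0.03] open 0.0748 q [-0.36  0.59  1.5  -0.    1.06 -0.39]
```

```bash
python3 -m crank '[[[0,0,-0.01,0,0,0,0.75],[0,0,-0.008,0,0,0,0.75],[0,0,0,0,0,0,0.75]]]'; python3 err.py;for i in 1 2 3; do python3 -m crank '[[[0,0,-0.005,0,0,0,0.75]]]' >/dev/null; python3 err.py; done
```

```text
clock: 2.67
tcp_pos: [0.5771, -0.1357, 0.0885]
orientation: [-0.775, 1.57, -2.315]
contact_force: [-0.4, -0.0, -0.6]
opening: 0.0744
t 2.67 ch -0.2483 0.0339 pos [ 0.5771 -0.1357  0.0885] turn [ 0.03 -0.02 -0.02] F [-0.35 -0.01 -0.57] T [ 0.03  0.04 -0.03] open 0.0744 q [-0.36  0.61  1.52 -0.    1.02 -0.39]
t 2.75 ch -0.2484 0.0336 pos [ 0.5774 -0.1358  0.0834] turn [ 0.04  0.02 -0.03] F [1.52 0.83 0.13] T [-0.02 -0.04 -0.06] open 0.0746 q [-0.36  0.61  1.52 -0.    1.01 -0.39]
t 2.83 ch -0.2483 0.0338 pos [ 0.5772 -0.1357  0.0776] turn [ 0.03 -0.02 -0.03] F [-0.29 -0.1  -0.52] T [-0.04  0.05 -0.01] open 0.0751 q [-0.36  0.62  1.52 -0.    1.   -0.39]
t 2.92 ch -0.2483 0.0338 pos [ 0.5773 -0.1357  0.072 ] turn [ 0.03 -0.02 -0.03] F [-0.34  0.11  0.44] T [0.   0.02 0.01] open 0.075 q [-0.36  0.63  1.53 -0.    0.98 -0.39]
```

```bash
for i in 1 2 3 4; do python3 -m crank '[[[0,0,-0.004,0,0,0,0.75]]]' >/dev/null; python3 err.py; done
python3 - <<'E'
from h import *
cv2.imwrite("pics/w3.png",grab_frame("wrist")[:,:,::-1])
E
```

```text
t 3.0 ch -0.2482 0.034 pos [ 0.577  -0.1356  0.0671] turn [ 0.01 -0.06 -0.03] F [-0.28 -0.35  1.  ] T [-0.01 -0.01 -0.02] open 0.0746 q [-0.36  0.64  1.53 -0.    0.97 -0.39]
t 3.08 ch -0.2482 0.034 pos [ 0.577  -0.1356  0.0625] turn [ 0.01 -0.07 -0.03] F [0.15 0.29 0.47] T [0.   0.   0.03] open 0.0746 q [-0.36  0.64  1.54 -0.    0.96 -0.39]
t 3.17 ch -0.2482 0.0341 pos [ 0.577  -0.1356  0.058 ] turn [ 0.01 -0.08 -0.03] F [ 0.53 -0.39 -0.37] T [-0.02 -0.02  0.03] open 0.0745 q [-0.36  0.65  1.54 -0.    0.96 -0.39]
t 3.25 ch -0.2482 0.034 pos [ 0.577  -0.1356  0.0535] turn [ 0.   -0.08 -0.03] F [ 0.62 -0.97  0.79] T [-0.02 -0.02  0.01] open 0.0747 q [-0.36  0.65  1.54 -0.    0.95 -0.39]
```

View pics/w3.png

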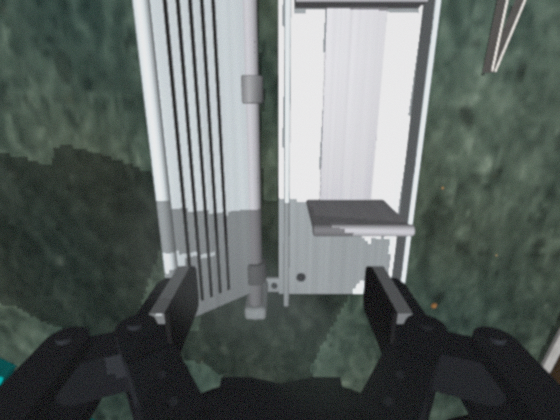

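```bash
python3 - <<'E'
from h import *
v=(.6035,.1135,1.601)
oy=.052+.046*np.cos(.7)
c=camera_params("wrist");R=cv2.Rodrigues(c["rvec"])[0];print("cam",-R.T@c["tvec"],"fwd",R[2])
P=lambda p:proj("wrist",W(p,*v))[0].round(0)
print("outB closed",P((-.272,oy,.058)),"level",P((-.272,.098,.0295)),"0.35",P((-.272,.052+.046*np.cos(.35),.028+.046*np.sin(.35))))
for z in(.03,.04,.05,.06):
    print(z,[P((-.2482+dx,.034+dy,z)) for dx in(.011,-.011) for dy in(.0375,.052,-.0375,-.052)])
E
```

```text
cam [ 0.57425053 -0.05712575  0.19201574] fwd [ 0.00634043 -0.3069747  -0.95169655]
outB closed [170. 327.] level [166. 294.] 0.35 [163. 309.]
0.03 [array([210., 236.]), array([182., 236.]), array([354., 236.]), array([382., 236.]), array([213., 274.]), array([186., 274.]), array([351., 274.]), array([378., 274.])]
0.04 [array([206., 244.]), array([177., 244.]), array([358., 244.]), array([388., 244.]), array([209., 283.]), array([181., 283.]), array([355., 284.]), array([384., 284.])]
0.05 [array([201., 253.]), array([170., 253.]), array([363., 253.]), array([394., 253.]), array([205., 294.]), array([175., 294.]), array([360., 294.]), array([390., 295.])]
0.06 [array([196., 263.]), array([163., 263.]), array([368., 263.]), array([402., 263.]), array([200., 306.]), array([168., 306.]), array([365., 307.]), array([396., 307.])]
```

```bash
python3 - <<'E'
from h import *
im=cv2.imread("pics/w3.png")[180:400,120:440]
cv2.imwrite("pics/w3c.png",cv2.resize(im,None,fx=2.5,fy=2.5,interpolation=cv2.INTER_CUBIC))
E
```

```text
(no output)
```

View pics/w3c.png

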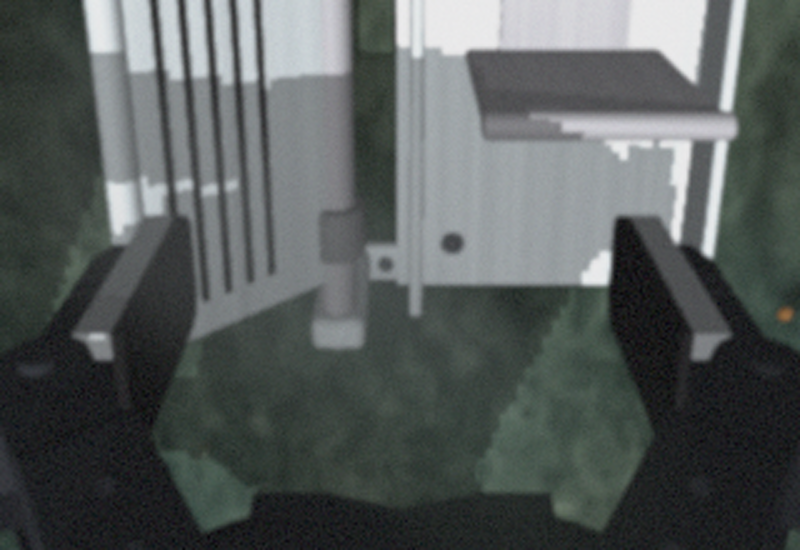

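```bash
python3 -m crank '[[[-0.003,0,0,0,0,0,0.75],[0,0,0,0,0,0,0.75]]]' >/dev/null; python3 err.py; for i in 1 2 3 4 5; do python3 -m crank '[[[0,0,-0.003,0,0,0,0.75]]]' >/dev/null; python3 err.py; done
```

```text
t 3.47 ch -0.2479 0.0377 pos [ 0.5733 -0.1354  0.0522] turn [-0.03 -0.17 -0.03] F [0.3  0.47 0.44] T [-0.01 -0.02 -0.03] open 0.0751 q [-0.36  0.65  1.55 -0.    0.94 -0.39]
t 3.55 ch -0.2481 0.0372 pos [ 0.5738 -0.1357  0.0499] turn [ 0.   -0.07 -0.03] F [-0.1  -0.15 -0.58] T [-0.02 -0.05 -0.01] open 0.0746 q [-0.36  0.65  1.56 -0.    0.93 -0.39]
t 3.63 ch -0.2482 0.037 pos [ 0.574  -0.1357  0.0471] turn [ 0.02 -0.03 -0.02] F [-0.54  0.57  1.17] T [-0.03  0.08  0.02] open 0.075 q [-0.36  0.66  1.56 -0.    0.93 -0.39]
t 3.72 ch -0.2483 0.0368 pos [ 0.5742 -0.1358  0.0442] turn [ 0.04  0.01 -0.02] F [ 0.56 -0.39  1.3 ] T [-0.05  0.09 -0.02] open 0.0752 q [-0.36  0.66  1.56 -0.    0.92 -0.39]
t 3.8 ch -0.2484 0.0367 pos [ 0.5743 -0.1359  0.0412] turn [ 0.05  0.03 -0.03] F [-0.34 -0.07  1.02] T [ 0.    0.11 -0.03] open 0.075 q [-0.36  0.67  1.56 -0.    0.91 -0.39]
t 3.88 ch -0.2485 0.0367 pos [ 0.5743 -0.1359  0.038 ] turn [ 0.06  0.04 -0.03] F [-0.41 -0.14  2.4 ] T [0.05 0.13 0.04] open 0.0748 q [-0.36  0.67  1.56 -0.    0.91 -0.39]
```

```bash
for i in 1 2 3 4; do python3 -m crank '[[[0,0,-0.003,0,0,0,0.75]]]' >/dev/null; python3 err.py; done
python3 - <<'E'
from h import *
f=grab_frame("wrist");cv2.imwrite("pics/w4.png",f[:,:,::-1])
v=(.6035,.1135,1.601)
for a in (.7,.35,.2,.1,0,-.1,-.2):
    print(a,[proj("wrist",W((x,.052+.046*np.cos(a),.028+.046*np.sin(a)+.0015),*v))[0].round(0) for x in(-.272,-.22,-.18)])
print(proj("wrist",W([(-.229,.021,.052),(-.229,-.025,.052)],*v)).round(0))
print([proj("wrist",W((x,.052,.028),*v))[0].round(0) for x in(-.26,-.18)])
E
```

```text
t 3.97 ch -0.2484 0.0368 pos [ 0.5742 -0.1359  0.0347] turn [ 0.05  0.03 -0.03] F [-0.77  0.94  1.84] T [-0.01  0.13 -0.02] open 0.0747 q [-0.36  0.68  1.57 -0.    0.9  -0.39]
t 4.05 ch -0.2484 0.0369 pos [ 0.5741 -0.1359  0.0314] turn [ 0.05  0.01 -0.03] F [-1.89 -0.87  2.3 ] T [-0.05  0.15  0.05] open 0.0747 q [-0.36  0.68  1.57 -0.    0.89 -0.39]
t 4.13 ch -0.2484 0.0371 pos [ 0.5739 -0.1359  0.0281] turn [ 0.05 -0.01 -0.04] F [-0.58 -0.4   2.55] T [0.01 0.24 0.  ] open 0.0746 q [-0.36  0.68  1.57 -0.    0.89 -0.39]
t 4.22 ch -0.2484 0.0374 pos [ 0.5736 -0.1359  0.0246] turn [ 0.04 -0.05 -0.04] F [-1.75  0.65  2.02] T [-0.06  0.31  0.01] open 0.0749 q [-0.36  0.69  1.57 -0.    0.88 -0.39]
0.7 [array([153., 376.]), array([135., 254.]), array([118., 134.])]
0.35 [array([146., 350.]), array([129., 238.]), array([113., 130.])]
0.2 [array([148., 340.]), array([132., 231.]), array([117., 129.])]
0.1 [array([150., 333.]), array([135., 227.]), array([121., 128.])]
0 [array([153., 327.]), array([139., 223.]), array([125., 127.])]
-0.1 [array([157., 321.]), array([143., 220.]), array([131., 126.])]
-0.2 [array([161., 315.]), array([149., 216.]), array([137., 125.])]
[[326. 268.]
 [451. 268.]]
[array([250., 303.]), array([244., 127.])]
```

View pics/w4.png

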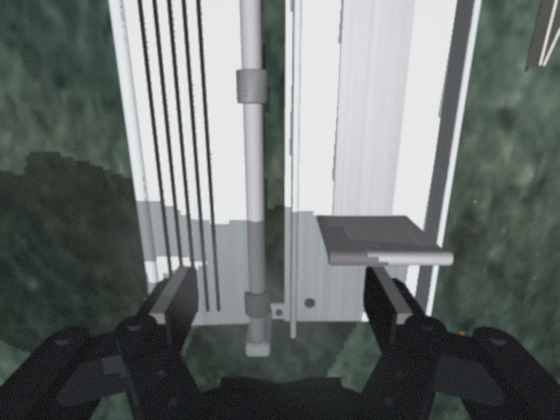

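```bash
python3 -m crank '[[[0,0,-0.001,0,0,0,0.75],[-0.0002,0.008,0,0,0,0,0.75],[-0.0002,0.008,0,0,0,0,0.75]]]' >/dev/null; python3 err.py; python3 -m crank '[[[-0.0002,0.008,0,0,0,0,0.75],[-0.0002,0.008,0,0,0,0,0.75]]]'>/dev/null; python3 err.py
```

```text
t 4.52 ch -0.2334 0.0371 pos [ 0.5735 -0.121   0.0227] turn [ 0.1  -0.02  0.07] F [ 0.22 -2.55  2.01] T [-0.34  0.12  0.04] open 0.0747 q [-0.34  0.69  1.59 -0.    0.87 -0.37]
t 4.68 ch -0.2162 0.0366 pos [ 0.5734 -0.1037  0.0229] turn [0.15 0.04 0.08] F [ 0.93 -2.77  1.29] T [-0.37  0.06 -0.  ] open 0.0749 q [-0.31  0.68  1.6  -0.    0.86 -0.34]
```

```bash
for i in 1 2 3; do python3 -m crank '[[[-0.0002,0.008,0,0,0,0,0.75],[-0.0002,0.008,0,0,0,0,0.75],[-0.0002,0.008,0,0,0,0,0.75]]]'>/dev/null; python3 err.py; done
```

```text
t 4.93 ch -0.1888 0.0364 pos [ 0.5729 -0.0764  0.0233] turn [0.16 0.08 0.02] F [ 0.51 -2.78  1.22] T [-0.38  0.05  0.02] open 0.075 q [-0.26  0.67  1.61 -0.    0.85 -0.29]
t 5.18 ch -0.1616 0.0363 pos [ 0.5721 -0.0491  0.0234] turn [ 0.16  0.08 -0.03] F [-0.02 -2.22  1.46] T [-0.31  0.08 -0.03] open 0.0746 q [-0.22  0.67  1.62 -0.    0.85 -0.25]
t 5.43 ch -0.1347 0.0363 pos [ 0.5713 -0.0223  0.0234] turn [ 0.16  0.07 -0.05] F [-0.47 -1.98  0.3 ] T [-0.34  0.11  0.04] open 0.0746 q [-0.17  0.67  1.63 -0.    0.84 -0.2 ]
```

```bash
python3 -m crank '[[[-0.0002,0.008,0,0,0,0,0.75],[-0.0002,0.008,0,0,0,0,0.75],[-0.0002,0.008,0,0,0,0,0.75]]]'>/dev/null; python3 err.py; for i in 1 2 3 4 5; do python3 -m crank '[[[-0.0001,0.004,0,0,0,0,0.75]]]'>/dev/null; python3 err.py; done
```

```text
t 5.68 ch -0.1081 0.0363 pos [0.5705 0.0044 0.0234] turn [ 0.16  0.06 -0.05] F [ 0.36 -2.54  1.75] T [-0.32  0.12  0.01] open 0.0751 q [-0.13  0.66  1.63 -0.    0.84 -0.15]
t 5.77 ch -0.1028 0.0363 pos [0.5703 0.0096 0.0234] turn [ 0.15  0.06 -0.08] F [-0.34 -2.56  1.32] T [-0.37  0.06 -0.  ] open 0.0746 q [-0.12  0.66  1.63 -0.    0.84 -0.15]
t 5.85 ch -0.0982 0.0363 pos [0.5702 0.0143 0.0234] turn [ 0.16  0.06 -0.1 ] F [ 0.58 -2.61  1.69] T [-0.33  0.07  0.02] open 0.0748 q [-0.11  0.66  1.63 -0.    0.84 -0.14]
t 5.93 ch -0.0937 0.0363 pos [0.5701 0.0187 0.0234] turn [ 0.16  0.05 -0.11] F [-0.79 -0.82  0.52] T [-0.4   0.14  0.05] open 0.0744 q [-0.1   0.66  1.63 -0.    0.84 -0.13]
t 6.02 ch -0.0894 0.0363 pos [0.57   0.0231 0.0234] turn [ 0.16  0.05 -0.1 ] F [ 0.72 -2.01  1.51] T [-0.37  0.05  0.04] open 0.0748 q [-0.09  0.66  1.63 -0.    0.84 -0.12]
t 6.1 ch -0.088 0.0361 pos [0.5701 0.0244 0.0238] turn [ 0.42  0.08 -0.08] F [ -3.78 -34.52   8.23] T [-4.93  0.34 -1.32] open 0.0746 q [-0.09  0.66  1.63 -0.01  0.84 -0.11]
```

```bash
python3 -m crank '[[[0,-0.002,0,0,0,0,0.75],[0,-0.003,0,0,0,0,0.75],[0,-0.005,0,0,0,0,0.75],[0,0,0,0,0,0,0.75]]]'>/dev/null; python3 err.py
python3 - <<'E'
from h import *
cv2.imwrite("pics/w5.png",grab_frame("wrist")[:,:,::-1])
E
```

```text
t 6.43 ch -0.0984 0.0363 pos [0.5702 0.014  0.0241] turn [0.38 0.09 0.03] F [-0.23 -0.91  1.83] T [-0.17  0.04  0.08] open 0.075 q [-0.11  0.66  1.63 -0.01  0.84 -0.13]
```

View pics/w5.png

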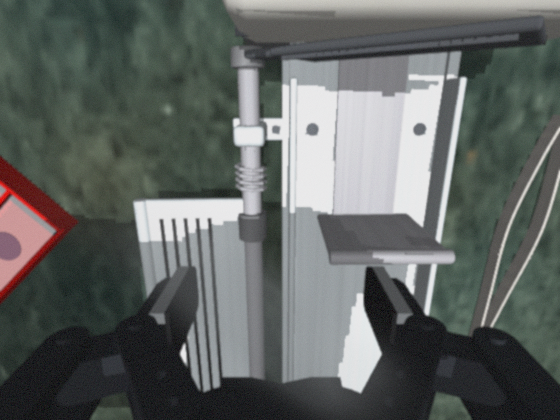

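The wrist view shows the leaf raised across (260–540, 40). Only the tail lies under it, the body is inside, and the tab edge is at row 258. I'll raise the fingers slowly to let the paddle up.

```bash
python3 -m crank '[[[0,0,0.004,0,0,0,0.75],[0,0,0.004,0,0,0,0.75],[0,0,0.004,0,0,0,0.75],[0,0,0.004,0,0,0,0.75],[0,0,0.004,0,0,0,0.75],[0,0,0.006,0,0,0,0.75],[0,0,0.008,0,0,0,0.75],[0,0,0.01,0,0,0,0.75]]]'>/dev/null; python3 err.py
python3 -m crank '[[[0,0,0.03,0,0,0,0.75],[0,0,0.03,0,0,0,0.75],[0,0,0.03,0,0,0,0.75],[0,0,0.01,0,0,0,0.75],[0,0,0,0,0,0,0.75],[0,0,0,0,0,0,0.75]]]'>/dev/null; python3 err.py
python3 - <<'E'
from h import *
f=grab_frame("wrist");cv2.imwrite("pics/w6.png",f[:,:,::-1])
v=(.6035,.1135,1.601);oy=.052+.046*np.cos(.7)
print(proj("wrist",W([(-.078,.021,.052),(-.078,-.025,.052),(-.06,oy,.058),(-.272,oy,.058),(-.06,.098,.0295)],*v)).round(0))
E
```

```text
t 7.15 ch -0.097 0.0375 pos [0.5689 0.0154 0.07  ] turn [ 0.32 -0.12 -0.01] F [ 0.13 -0.47 -0.77] T [-0.03  0.    0.07] open 0.0745 q [-0.1   0.6   1.6  -0.01  0.94 -0.13]
t 7.65 ch -0.0966 0.0389 pos [0.5675 0.0157 0.1805] turn [ 0.33  0.02 -0.02] F [-0.64 -0.21 -0.4 ] T [0.05 0.01 0.03] open 0.0749 q [-0.1   0.47  1.48 -0.01  1.19 -0.13]
[[303. 176.]
 [360. 176.]
 [219. 155.]
 [231. 373.]
 [212. 150.]]
```

View pics/w6.png

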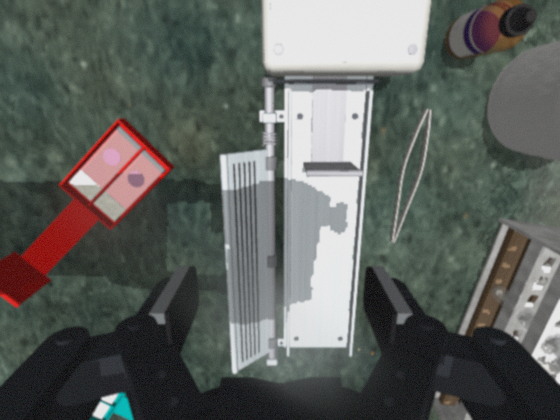

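The paddle corners at (221,155) and (236,372) match the closed prediction. The leaf is down across the mouth at row 80. The tab at row ~174 matches the home prediction of 176.

```bash
python3 -m crank '[[[0,0,0,0,0,0,0.75],[0,0,0,0,0,0,0.75],[0,0,0,0,0,0,0.75]]]'; python3 -c "
from cell import *
print(job_done())"
```

```text
clock: 7.95
tcp_pos: [0.5658, 0.0159, 0.1773]
orientation: [-0.873, 1.563, -2.414]
contact_force: [-0.7, -0.5, -0.6]
opening: 0.0748
the job is handed in; nothing more can be done
None
```

The tray is fully home in the dark chamber with the shutter closed behind it, and I handed the job in at 7.95 s of robot time; no verdict was reported.

I pressed the paddle with one fingertip until it was about level, which puts the shutter at roughly 0.70–0.75 rad. The other fingertip pushed the tray by its tab until it hit the back stop, where the wrist force reached about 35 N. I then backed off 10 mm and raised the gripper slowly so the paddle came up.

**Last checks, all from the wrist camera and the force readings:**
- **Tray:** the tab's image row is within 2 px of the predicted home position (about 174 seen, 176 predicted).
- **Shutter:** the paddle corners are within about 5 px of where they should be when closed, and the leaf is down across the mouth.
- **Robot:** the force reading is at noise level and the gripper is clear, about 18 cm up.
- **Bench:** I saw no sign of contact with the other things. The forceps, the slide rack, one bottle and the red look-alike were all in the last wrist picture; I did not re-check the rest.

**What disagreed:** the open fingertips stood about 30 mm farther back than the stated 25 mm ahead of the TCP, roughly 5 mm behind it. I set the pressing depth by contact and by the paddle's angle in the image instead. I never measured the shutter angle directly, only inferred it from the paddle.

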